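# Hold the link over the uncapped scanner

### The arm

A 6-joint arm with a two-finger parallel gripper is mounted at the origin on the work surface. World frame = base frame: x ahead of the robot, y to its left, z up, the work surface at z = 0. Lengths are in m, angles in rad, forces in N, time in s.
With the tool pointing down it reaches from about 0.35 to 0.875 m from the base axis. Payload 15.5 kg.
Tool frame: the origin (TCP) lies between the finger pads; the fingertips stand 25 mm ahead of it and the grasp point (between the pads) lies 6 mm ahead of it; z points along the fingers, y is the line along which they close (so a half turn about z gives the same grasp; the last joint's range is limited). The gripper opens to 85 mm and grips with 20 to 120 N. Pads are 22 mm wide; open, the fingers measure 114 mm over their backs; the gripper's body (76 mm by 85 mm) begins 54 mm behind the grasp point. The pads swing forward as they close: fully open they stand 13 mm farther back than shut.
Start: joints at [1.04, 0.494, 1.345, -0, 1.302, -0.096], TCP at [0.264, 0.567, 0.256] pointing down, gripper open.
Joint ranges: [-2.91, 2.91], [-0.82, 2.16], [0.22, 2.67], [-1.22, 4.37], [0.12, 2.79], [-3.08, 3.08]. Speed limits (rad/s): [1.89, 1.89, 2.57, 3.01, 3.01, 3.01].

### API

Orientations are given as a unit quaternion [x, y, z, w].
In Python, from plant import * gives the robot as it stands.
- The arm moves only by the shell command python3 -m handwheel 'ROWS'. ROWS is JSON, a list of rows, each a list of 3 entries, a list of its own where there are three numbers: the shift along the tool's x, y, z in mm, then the turn, a rotation vector about the tool's x, y, z in rad, then the finger opening in mm, from 0 to 85.4. A call has 1 to 12 rows; each row shifts and turns the commanded pose from where the row before left it, along the tool's axes as they then stand; what a row does not reach is not made up. A row lasts 1/12 s, in which the tool goes at most 41.7 mm and 7.16 degrees, less where a joint would pass 70% of its speed; a pose out of reach is approached as far as the arm can. A call is refused whole if a number of a shift passes 41.7 or a number of a turn 0.125, either way. A call with a gripper value outside its range is refused whole. The fingers move at their own pace and stop on an object; the grip force is fixed at half the most. Time passes only in rows, so rows that do not move let the fingers close. It gives the time, the measured TCP pose, the force, the opening and the grip force at its end, in the units of the state.
- get_state(): the state, without advancing time (a new reading comes with each control period).
- snapshot(name): name is "scene" or "top" or "wrist"; returns the picture (420x560x3 uint8, red, green, blue); there is no depth.
- calibration(name): a dict with "camera_matrix" (3x3 intrinsics, pixels), "rvec" (rotation vector, rad) and "tvec" (3), from world to camera coordinates, as OpenCV has them. Camera axes: x right, y down, z forward; pixel columns grow to the right and rows downward; lengths in m; the calibration is good to about 2 mm. A picture is of the moment at which its call begins: read the wrist's pose just before it. calibration takes no time and is no camera call; for the wrist camera it gives the pose at the moment of the call.
- sign_off(): hands the job in; it is judged then, once.
Trained networks look in the newest picture that a camera, given by its name, has taken for a name from the list of things; names that differ only in an ending like _2 or _b are one class to them, and where a whole thing is asked for, a point or a joint stands for the part that bears it (a point fixed in the world has none). Each returns a list of dicts, best first, with "confidence" (0 to 1); they miss things now and then, are a little off and sometimes report something else, mostly with a low value. They report only what shows in the picture. A call takes as long as a camera call. They do not tell look-alikes from the thing itself.
- regions_of(name, camera): "mask" (420x560 bool, what is visible of it) and "uv" ([column, row] in pixels, amid what is visible of it).
- tip_of(name, camera): "uv" ([column, row] in pixels: a listed point, or the origin of a listed thing).
The state is a dict: "clock": time; "q": joint angles; "dq": joint speeds; "joint_torque": joint torques, N m; "ee_pos": TCP position; "orientation": TCP orientation; "contact_force": force on the tool from outside, world axes, zero at the start; "wrist_torque": the same for the moment, N m; "gripper_width": opening from 0.0 (shut) to 1.0 (fully open); "grip_force": force on a finger pad.
Only numpy, scipy, OpenCV 4.12 (cv2) and the standard library are available. Lean on these libraries where they do the work, as an engineer would, in place of code of your own. Each camera call takes 0.05 s, during which the arm holds its last target. There are 200 camera calls.

### The job

Take the dust cap off the upward-looking scanner and set it flat, right way up, in the shallow empty tray; then pick up the long two-bore link, carry it over the steel guard plate, and hold it flat and still about one centimetre above the scanner's window, centred on the glass and with its length along the window's length. Neither the link nor the robot may touch the scanner, do not bump the guard, and leave the other parts and gauges where they are. Finish while still holding the link there: do not put it down or let go.

Things in the scene. Friction and masses are not known exactly. Their poses are not given: they have to be found in the camera images.
- sensor: Fixed upward-looking optical scanner: white box 150 x 90 x 60 mm high, with a black rectangular window frame 100 x 44 mm standing 8 mm proud on the middle of its top. Origin at the centre of its underside on the table; x along its length (and along the window's length), z up. Window glass 68 mm above the table.
- glass (a point): Centre of the scanner's window glass, at the level of the window frame's top face, 68 mm above the table (hidden under the cap at the start).
- cap: Loose grey plastic dust cap over the scanner's window, 60 g: a plate 112 x 56 mm, its top face 11 mm above its origin, with a skirt 7 mm deep (underside z 0 to 7 mm) that fits 3 mm loosely round the window frame; on top a central upright grip rib 70 mm long (along x), 12 mm thick (along y), 30 mm tall (z 11 to 41 mm). Origin at the centre of the skirt's lower edge; x along its length, z up. On the scanner the origin is 61 mm above the table. It lifts straight off.
- tray: Fixed shallow open white plastic tray on the scanner's far side from the guard (left, +y), outside 200 (x) x 140 (y) mm, 22 mm high, walls and floor 5 mm. Origin at the centre of its underside; empty.
- guard: Fixed upright sheet-steel guard plate between the loose parts and the scanner: 320 mm long (along its x), 7 mm thick at the rubber-edged top, 90 mm high, foot 22 mm wide. Origin under its centre, at the table.
- link: The link to be scanned: loose bright aluminium bar 100 (x) x 32 (y) x 26 (z) mm, with two vertical 18 mm through bores 34 mm either side of the centre; about 0.15 to 0.25 kg. It lies flat on the table on the right (-y) side of the guard, in one of three places shared with the short plate and the collar. Origin at the centre of its underside; x along its length, z up. Both ends are alike.
- short_plate: Bystander: loose aluminium plate 64 x 32 x 26 mm with a single central bore. Origin at the centre of its underside.
- collar: Bystander: loose round aluminium collar, 58 mm across, 24 mm bore, 26 mm high. Origin at the centre of its underside.
- master: Bystander: loose steel setting cylinder, 32 mm across on a 48 mm foot, 65 mm high, standing near the far end of the guard on its right side. Origin at the centre of its underside.
- angle_plate: Bystander: loose dark steel angle plate, 70 x 60 mm, 80 mm high, beyond the guard's far end. Origin at the centre of its underside.
- caliper: Bystander: loose steel caliper 230 mm long, 12 mm thick, lying to the right of the loose parts. Origin under its middle.
- pen: Bystander: loose marker pen 110 mm long, 12 mm thick, lying on the robot side of the loose parts. Origin under its middle.
- gauge_case: Bystander: loose open wooden case of gauge blocks, 100 x 160 x 30 mm, far right. Origin at the centre of its underside.
Mind the look-alikes: they are no part of the job. Leave any brown or turquoise look-alike of the link alone.

How it is judged:
On the way, in this order (a step that is already met when the one before it is completed fails the run):
1. the dust cap lies flat in the tray, released (x of cap in the frame of tray between -0.075 and 0.075 m and y of cap in the frame of tray between -0.055 and 0.055 m and z of cap in the frame of tray below 0.015 m and angle between cap's own z axis and vertical below 0.12 rad and contact force between cap and the fingers below 0.1 N and linear speed of cap below 0.03 m/s), for 0.2 s.
2. the link is carried over the guard plate, its underside above the guard's top (x of link in the frame of guard between -0.2 and 0.2 m and y of link in the frame of guard between -0.05 and 0.05 m and height (world z) of link above 0.09 m), for 0.02 s.
At the end, for the whole second after the job is handed in: Gripper holds the link still, level (0.12 rad), touching nothing else, underside 3 to 18 mm above the window glass, centre within 10 mm of the glass centre, length within 0.14 rad of the window's (either way round); cap released, flat and right way up in the tray (all of step 1 and horizontal distance between link and glass below 0.01 m and angle between the x axis of link and the x axis of sensor, either way round below 0.14 rad and angle between link's own z axis and vertical below 0.12 rad and z of link in the frame of glass between 0.003 and 0.018 m and contact force between link and the fingers above 1 N and contact force between link and sensor below 0.05 N and contact force between link and cap below 0.05 N and linear speed of link below 0.02 m/s and angular speed of link below 0.15 rad/s); the arm keeps its last pose, push and grip.
It fails at once if the link touches the scanner (contact force between link and sensor above 0.5 N).
It fails at once if the robot touches the scanner with more than 3 N (contact force between any of the arm, the fingers and sensor above 3 N).
It fails at once if the guard plate is bumped (over 3 N) (contact force between guard and anything else above 3 N).
It fails at once if another part or gauge is moved by more than 20 mm (distance of any of short_plate, collar, master, angle_plate, caliper, pen, gauge_case from where it was at the start of the episode above 0.02 m).
It also fails if it takes over 64 s, if anything falls off the work surface, if the arm or the gripper's body presses on something with over 40 N, if the wrist force passes 120 N, or if a joint passes its speed limit or range.

## Working session

There is one attempt and no reset: what is moved stays moved. The work goes in short steps, Python scripts to look and compute and a shell command to move; the robot and the scene stay as the last step left them, time stands still between calls to the robot, and variables do not carry over. Pictures are saved under pics/ and viewed, at most 10 in all, crops included, and the job is handed in when it is done.

```bash
ls; mkdir -p pics; cat > h.py <<'E'
from plant import *
import numpy as np, cv2
from scipy.spatial.transform import Rotation as R
def ray(cam,uv,z):
    c=calibration(cam);K=np.array(c["camera_matrix"]);Rm=cv2.Rodrigues(np.array(c["rvec"],float))[0];t=np.array(c["tvec"],float).ravel()
    C=-Rm.T@t; out=[]
    for p in np.atleast_2d(np.array(uv,float)):
        d=Rm.T@np.linalg.inv(K)@np.array([p[0],p[1],1]); out.append(C+d*(z-C[2])/d[2])
    return np.array(out)
def save(cam,name):
    im=snapshot(cam); cv2.imwrite("pics/"+name,im[:,:,::-1]); return im
def rect(mask,cam,z):
    n,l,s,_=cv2.connectedComponentsWithStats(mask.astype(np.uint8)); k=1+np.argmax(s[1:,4])
    ys,xs=np.where(l==k); P=ray(cam,np.c_[xs,ys],z)[:,:2]
    (c,wh,a)=cv2.minAreaRect((P*1000).astype(np.float32)); return np.round(c,1),np.round(wh,1),round(a,1)
def tool():
    s=get_state(); return np.array(s["ee_pos"]),R.from_quat(s["orientation"])
def goto(p,yaw_y=None):
    "shift in tool axes mm to reach world p (m); turn to bring tool y to angle"
    e,r=tool(); print("shift mm",np.round(r.inv().apply(np.array(p)-e)*1000,1))
    print("tool x,y,z\n",np.round(r.as_matrix(),3))
E
python3 - <<'E'
from h import *
print(get_state())
a=save("scene","s1.png");
for n in ["link","cap","sensor","tray","guard","short_plate","collar"]:
    for d in regions_of(n,"scene")[:4]: print("scene",n,d["confidence"],d["uv"],d["mask"].sum())
b=save("top","t1.png"); 
H={"link":.026,"cap":.072,"sensor":.06,"tray":.022,"guard":.09,"short_plate":.026,"collar":.026}
for n in H:
    for d in regions_of(n,"top")[:4]: print("top",n,d["confidence"],d["uv"],d["mask"].sum(),*rect(d["mask"],"top",H[n]))
E
```

```text
pics
{'clock': 0.0, 'q': array([ 1.03952291e+00,  4.94225596e-01,  1.34612006e+00, -4.26359655e-06,
        1.30250329e+00, -9.54981390e-02]), 'dq': array([ 7.26346422e-04, -1.70727782e-05,  1.14511208e-03, -1.14571519e-03,
       -5.02030125e-04,  1.53240210e-03]), 'joint_torque': array([-3.17254285e-05, -8.82147574e+01, -3.83874679e+01, -6.14662913e-04,
        1.00179546e-02, -1.32867613e-04]), 'ee_pos': array([0.26365272, 0.56630935, 0.25567761]), 'orientation': array([ 2.16167095e-01,  9.76356181e-01, -5.98189831e-04, -1.91691848e-04]), 'contact_force': array([-0.28538663,  0.81856504, -0.28425684]), 'wrist_torque': array([ 0.0365258 , -0.00836911, -0.02321265]), 'grip_force': 0.0, 'gripper_width': 1.0008459841912185}
scene link 0.86 [235.5, 127.2] 442
scene link 0.83 [275.5, 149.1] 446
scene link 0.73 [226.8, 166.1] 506
scene cap 0.86 [360.7, 241.4] 999
scene sensor 0.8 [354.2, 257.2] 1415
scene guard 0.67 [290.4, 234.0] 1804
scene guard 0.55 [230.4, 250.0] 405
scene guard 0.36 [263.5, 191.8] 365
scene guard 0.19 [354.9, 254.7] 1588
scene short_plate 0.75 [208.7, 201.0] 384
scene short_plate 0.36 [263.6, 192.0] 362
scene collar 0.86 [261.8, 188.2] 358
top link 0.96 [365.3, 314.3] 580 [ 302.1 -228.2] [ 34.4 101.9] 16.7
top link 0.7 [391.3, 247.1] 706 [ 454.3 -296.1] [ 40.2 105.4] 68.8
top link 0.65 [433.6, 297.7] 757 [ 332.9 -386.2] [ 43.2 104.2] 61.4
top link 0.22 [330.7, 242.1] 439 [ 462.  -149.8] [56.4 57.1] 43.6
top cap 0.67 [199.7, 245.8] 1220 [464.6 155.8] [ 56.9 110.8] 58.8
top sensor 0.57 [207.4, 254.8] 1525 [466.6 150.4] [ 96.2 161.1] 59.1
top tray 0.69 [107.5, 223.6] 5366 [520.4 377.9] [148.9 205. ] 87.8
top guard 0.7 [263.0, 218.9] 1124 [531.6   5.1] [311.9  20.3] 5.4
top guard 0.54 [198.2, 245.9] 1263 [462.9 153.3] [ 57.5 110.7] 58.8
top short_plate 0.79 [363.2, 190.4] 383 [ 580.7 -236.7] [35.5 68.1] 81.7
top collar 0.59 [331.5, 244.4] 417 [ 461.9 -151. ] [54.3 56.6] 88.4
```

```bash
python3 - <<'E'
from h import *
a=cv2.imread("pics/t1.png"); b=a[160:360,60:480]; 
cv2.imwrite("pics/t1.png",a)
c=a[170:340,300:480]; cv2.imwrite("pics/t1c.png",cv2.resize(c,None,fx=3.5,fy=3.5,interpolation=2))
E
```

```text
(no output)
```

View pics/t1.png

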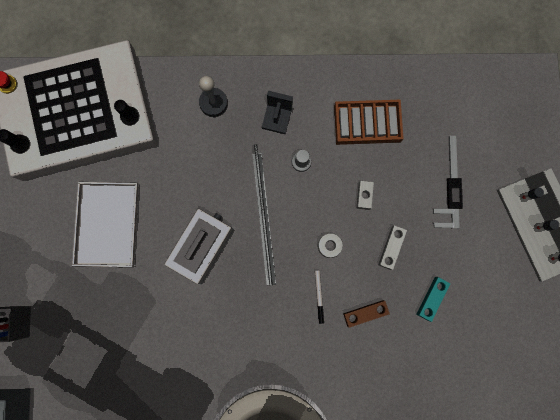

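View pics/t1c.png

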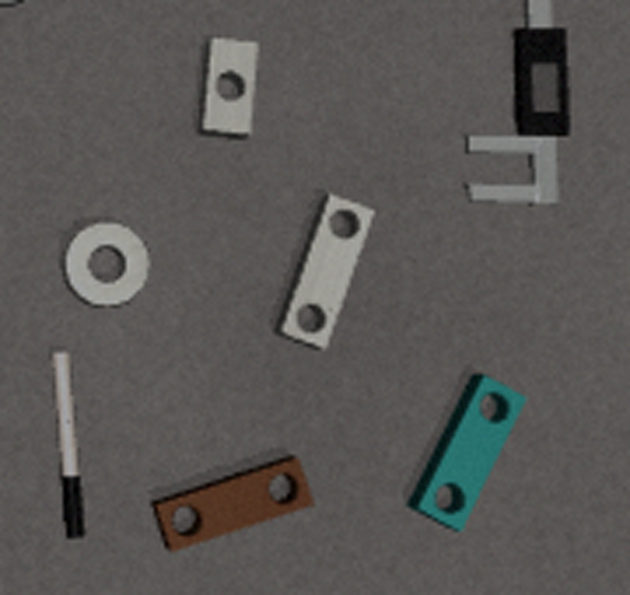

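The bare-aluminium, two-bore bar at (394,247) is the link. Brown (366,313) and turquoise (433,298) are the look-alikes, and the one at (365,195) is short with a single bore. The crop confirms this. The capped scanner is at (199,246) and the tray at (107,224). I'm moving above the cap now.

```bash
python3 -m handwheel '[[[-32,-26,3],[0,0,0],85],[[-32,-26,3],[0,0,0],85],[[-32,-26,3],[0,0,0],85],[[-32,-26,3],[0,0,0],85],[[-32,-26,3],[0,0,0],85],[[-32,-26,3],[0,0,0],85],[[-32,-26,3],[0,0,0],85],[[-32,-26,3],[0,0,0],85],[[-32,-26,3],[0,0,0],85],[[-32,-26,3],[0,0,0],85],[[-32,-26,3],[0,0,0],85],[[0,0,0],[0,0,0.11],85]]'
python3 -m handwheel '[[[0,0,0],[0,0,0],85],[[0,0,0],[0,0,0],85]]'
cat > w.py <<'E'
import sys
from h import *
def look(name,z,fn):
    c=calibration("wrist"); save("wrist",fn)
    for d in regions_of(name,"wrist")[:2]:
        print(name,d["confidence"],d["uv"],d["mask"].sum(),*rect(d["mask"],"wrist",z))
if __name__=="__main__":
    look(sys.argv[1],float(sys.argv[2]),sys.argv[3])
E
python3 - <<'E'
from h import *
from w import look
print(calibration("wrist"))
look("cap",.072,"w1.png")
for n in ["cap","glass","sensor"]: print(n,[(d["confidence"],d["uv"]) for d in tip_of(n,"wrist")[:2]])
look("sensor",.06,"w1b.png")
goto([.464,.153,.15])
E
```

```text
clock: 1.8
ee_pos: [0.465, 0.1532, 0.2231]
orientation: [0.268, 0.964, -0.0, 0.001]
contact_force: [-0.1, 0.7, 0.3]
gripper_width: 0.997
grip_force: 0.0
clock: 1.97
ee_pos: [0.4621, 0.1587, 0.2233]
orientation: [0.269, 0.963, 0.0, -0.0]
contact_force: [0.1, 0.3, 0.2]
gripper_width: 0.998
grip_force: 0.0
{'camera_matrix': array([[344.7998896 ,   0.        , 283.09648171],
       [  0.        , 344.7998896 , 211.99284233],
       [  0.        ,   0.        ,   1.        ]]), 'rvec': array([-2.52771907, -1.42348834, -0.19592242]), 'tvec': array([-0.37503644, -0.32782399,  0.26242189])}
cap 0.9 [283.5, 198.5] 9572 [465.4 159. ] [ 57.4 114.9] 59.8
cap []
glass []
sensor [(0.31, [200.8, 307.7])]
sensor 0.9 [320.3, 175.9] 8938 [466.1 157.7] [ 89.3 150.9] 59.2
sensor 0.56 [282.1, 201.2] 9612 [468.6 155.8] [ 59.7 119.3] 58.9
shift mm [-5.1 -4.4 73.4]
tool x,y,z
 [[-0.856  0.517  0.   ]
 [ 0.517  0.856  0.   ]
 [-0.     0.    -1.   ]]
```

View pics/w1.png

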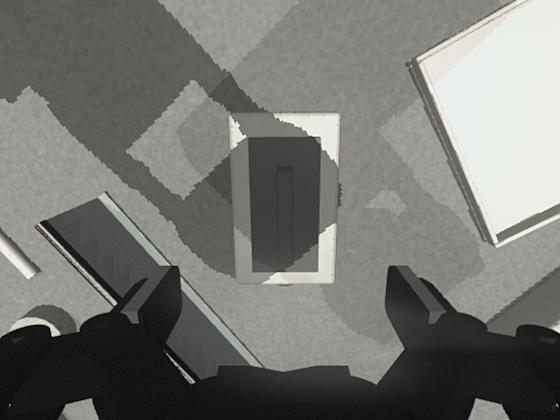

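The picture shows the cap on the scanner: plate corners at about (248,137), (321,137), (323,272) and (252,272), with the rib at columns 277 to 293. The guard is lower left and the tray upper right.

```bash
python3 - <<'E'
from h import *
print(cv2.minAreaRect((ray("wrist",[[248,137],[321,137],[323,272],[252,272]],.072)[:,:2]*1000).astype(np.float32)))
print(cv2.minAreaRect((ray("wrist",[[230,113],[340,112],[330,283],[236,283]],.06)[:,:2]*1000).astype(np.float32)))
goto([.4655,.158,.101])
E
```

```text
((467.2735595703125, 159.98477172851562), (60.417381286621094, 112.64802551269531), 59.03719711303711)
((465.1334228515625, 158.48696899414062), (86.168701171875, 147.69459533691406), 58.60801696777344)
shift mm [ -3.8   0.6 122.4]
tool x,y,z
 [[-0.856  0.517  0.   ]
 [ 0.517  0.856  0.   ]
 [-0.     0.    -1.   ]]
```

```bash
python3 -m handwheel '[[[-4,0,20],[0,0,0],85],[[0,0,25],[0,0,0],85],[[0,0,25],[0,0,0],60],[[0,0,25],[0,0,0],50],[[0,0,17],[0,0,0],40],[[0,0,10],[0,0,0],40],[[0,0,0],[0,0,0],40],[[0,0,0],[0,0,0],0],[[0,0,0],[0,0,0],0],[[0,0,0],[0,0,0],0],[[0,0,0],[0,0,0],0],[[0,0,0],[0,0,0],0]]'
python3 -m handwheel '[[[0,0,0],[0,0,0],0],[[0,0,0],[0,0,0],0],[[0,0,0],[0,0,0],0]]'
```

```text
clock: 3.32
ee_pos: [0.4661, 0.1569, 0.1022]
orientation: [0.269, 0.963, 0.0, 0.001]
contact_force: [-1.2, 0.6, 8.2]
gripper_width: 0.129
grip_force: 59.7
clock: 3.57
ee_pos: [0.4662, 0.1569, 0.1023]
orientation: [0.269, 0.963, 0.0, 0.001]
contact_force: [-2.1, 0.9, 8.5]
gripper_width: 0.132
grip_force: 59.7
```

```bash
python3 -m handwheel '[[[0,0,-10],[0,0,0],0],[[0,0,-20],[0,0,0],0],[[0,0,-20],[0,0,0],0],[[0,0,-20],[0,0,0],0],[[10,31,0],[0,0,0],0],[[10,31,0],[0,0,0],0],[[10,31,0],[0,0,0],0],[[10,31,0],[0,0,0],0],[[0,0,0],[0,0,-0.125],0],[[0,0,0],[0,0,-0.125],0],[[0,0,0],[0,0,-0.125],0],[[0,0,0],[0,0,-0.125],0]]'
python3 -m handwheel '[[[0,0,0],[0,0,0],0],[[0,0,0],[0,0,0],0]]'
python3 - <<'E'
from h import *
from w import look
look("tray",.022,"w2.png"); look("cap",.09,"w2b.png")
goto([.52,.378,.15])
E
```

```text
clock: 4.57
ee_pos: [0.4958, 0.2837, 0.1718]
orientation: [0.02, 1.0, 0.0, 0.0]
contact_force: [0.3, -0.4, 0.0]
gripper_width: 0.125
grip_force: 58.7
clock: 4.73
ee_pos: [0.4958, 0.2834, 0.1717]
orientation: [0.025, 1.0, 0.0, 0.0]
contact_force: [-0.8, 0.6, 0.0]
gripper_width: 0.124
grip_force: 58.7
tray 0.92 [420.3, 198.4] 32240 [522.7 380.5] [142.8 198.6] 88.1
tray 0.26 [105.9, 173.9] 32190 [471.9 143.7] [113.7 178.4] 59.1
cap 0.62 [284.1, 214.6] 19240 [518.9 282. ] [ 76.2 155. ] 87.3
shift mm [-19.5  95.7  21.4]
tool x,y,z
 [[-0.999  0.049  0.   ]
 [ 0.049  0.999  0.   ]
 [-0.     0.    -1.   ]]
```

View pics/w2.png

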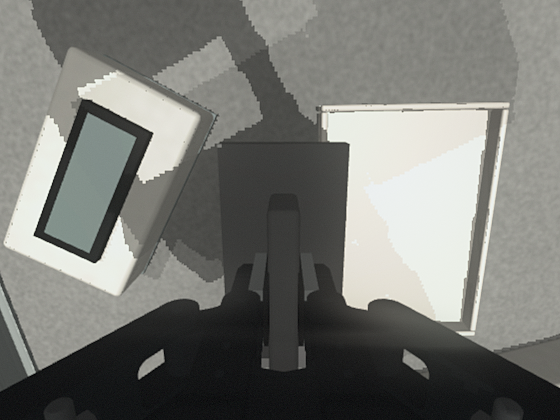

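The cap is held and the glass is uncovered, with the frame corners at (86,100), (153,132), (99,262) and (34,235). The tray is empty, with its far corners at (318,106) and (508,103).

```bash
python3 - <<'E'
from h import *
print(cv2.minAreaRect((ray("wrist",[[86,100],[153,132],[99,262],[34,235]],.068)[:,:2]*1000).astype(np.float32)))
im=cv2.imread("pics/w2.png")
E
python3 -m handwheel '[[[-7,33,0],[0,0,0],0],[[-7,33,0],[0,0,0],0],[[-7,32,0],[0,0,0],0],[[0,0,25],[0,0,0],0],[[0,0,25],[0,0,0],0],[[0,0,25],[0,0,0],0],[[0,0,25],[0,0,0],0],[[0,0,12],[0,0,0],0],[[0,0,6],[0,0,0],0],[[0,0,3],[0,0,0],0],[[0,0,2],[0,0,0],0],[[0,0,0],[0,0,0],0]]'
python3 -m handwheel '[[[0,0,0],[0,0,0],0],[[0,0,0],[0,0,0],0]]'
```

```text
((465.82830810546875, 158.9888916015625), (45.657352447509766, 100.95027160644531), 59.44416809082031)
clock: 5.93
ee_pos: [0.5218, 0.3806, 0.0491]
orientation: [0.023, 1.0, 0.0, 0.001]
contact_force: [0.4, -0.7, -0.4]
gripper_width: 0.133
grip_force: 58.9
clock: 6.1
ee_pos: [0.5217, 0.3806, 0.0493]
orientation: [0.023, 1.0, 0.0, 0.001]
contact_force: [-0.0, -0.6, -1.5]
gripper_width: 0.129
grip_force: 58.9
```

Glass is at (0.466, 0.159) with yaw -30.6°, consistent with the other measurements. Next I lower the last few mm, release and retreat.

```bash
python3 -m handwheel '[[[0,0,2],[0,0,0],0],[[0,0,0.5],[0,0,0],0],[[0,0,0],[0,0,0],45],[[0,0,0],[0,0,0],45],[[0,0,0],[0,0,0],45],[[0,0,0],[0,0,0],45],[[0,0,-20],[0,0,0],45],[[0,0,-35],[0,0,0],45],[[0,0,-35],[0,0,0],45],[[0,0,-40],[0,0,0],80],[[0,0,-40],[0,0,0],80],[[0,0,0],[0,0,0],80]]'
python3 - <<'E'
from h import *
from w import look
look("cap",.016,"w3.png"); look("tray",.022,"w3b.png")
goto([.454,-.296,.22])
E
```

```text
clock: 7.1
ee_pos: [0.5239, 0.382, 0.2239]
orientation: [0.023, 1.0, 0.003, 0.005]
contact_force: [1.5, 0.6, 1.1]
gripper_width: 0.921
grip_force: 0.0
cap 0.74 [281.4, 180.2] 6789 [516.1 378. ] [ 56.1 110.6] 87.7
tray 0.7 [313.5, 174.2] 24792 [520.1 380.7] [139.4 197.9] 88.2
shift mm [  35.8 -678.4   -4.4]
tool x,y,z
 [[-0.999  0.046 -0.001]
 [ 0.046  0.999 -0.001]
 [ 0.001 -0.001 -1.   ]]
```

View pics/w3.png

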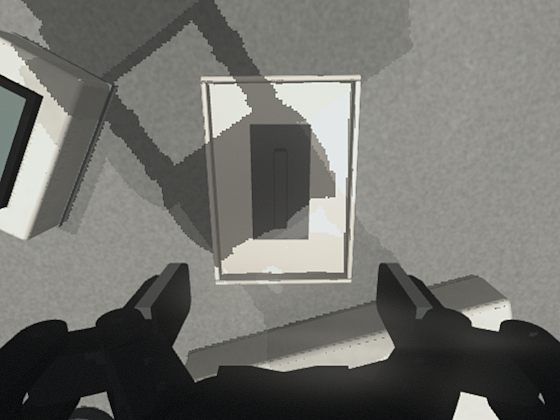

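The cap lies flat in the tray, with its centre at about (281,180), released. Next I carry the gripper over to the link.

```bash
python3 -m handwheel '[[[2,-38,0],[0,0,0],80],[[2,-38,0],[0,0,0],80],[[2,-38,0],[0,0,0],80],[[2,-38,0],[0,0,0],80],[[2,-38,0],[0,0,0],80],[[2,-38,0],[0,0,0],80],[[2,-38,0],[0,0,0],80],[[2,-38,0],[0,0,0],80],[[2,-38,0],[0,0,0],80],[[2,-38,0],[0,0,0],80],[[2,-38,0],[0,0,0],80],[[2,-38,0],[0,0,0],80]]'
python3 -m handwheel '[[[2,-38,0],[0,0,0],80],[[2,-38,0],[0,0,0],80],[[2,-38,0],[0,0,0],80],[[2,-38,0],[0,0,0],80],[[2,-38,0],[0,0,0],80],[[0,-30,0],[0,0,0],80],[[0,0,0],[0,0,0.11],80],[[0,0,0],[0,0,0.11],80],[[0,0,0],[0,0,0.105],80],[[0,0,0],[0,0,0],80],[[0,0,0],[0,0,0],80]]'
python3 - <<'E'
from h import *
from w import look
look("link",.026,"w4.png")
goto([.454,-.296,.02])
E
```

```text
clock: 8.3
ee_pos: [0.4752, -0.0756, 0.2146]
orientation: [0.023, 1.0, 0.0, -0.001]
contact_force: [1.4, 0.6, -0.9]
gripper_width: 0.936
grip_force: 0.0
clock: 9.22
ee_pos: [0.4559, -0.293, 0.2147]
orientation: [0.183, 0.983, 0.001, -0.001]
contact_force: [0.4, -0.5, 0.0]
gripper_width: 0.937
grip_force: 0.0
link 0.9 [279.5, 193.3] 3355 [ 456.6 -297.4] [ 31.4 101. ] 68.1
link 0.78 [129.0, 98.4] 5619 [ 336.6 -384.9] [41.2 99.7] 60.6
shift mm [  0.8  -3.6 195.2]
tool x,y,z
 [[-0.933  0.359 -0.001]
 [ 0.359  0.933  0.001]
 [ 0.001  0.    -1.   ]]
```

View pics/w4.png

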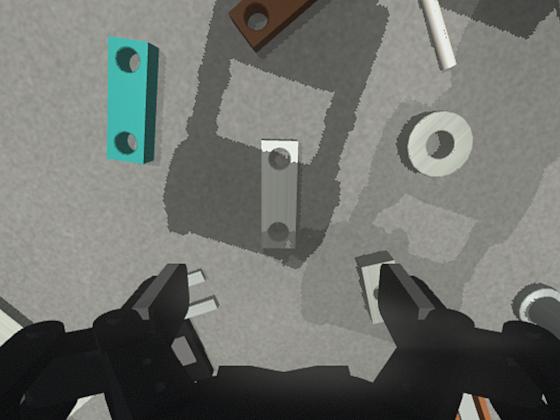

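Directly below is the bare-aluminium two-bore link at (279,193), within about 4 mm of the gripper. The turquoise bar (130,98) and the brown bar (265,20) stay clear.

```bash
python3 -m handwheel '[[[-2,-4,30],[0,0,0.015],65],[[0,0,35],[0,0,0],65],[[0,0,35],[0,0,0],65],[[0,0,35],[0,0,0],65],[[0,0,25],[0,0,0],65],[[0,0,15],[0,0,0],65],[[0,0,8],[0,0,0],65],[[0,0,3],[0,0,0],65],[[0,0,0],[0,0,0],65],[[0,0,0],[0,0,0],0],[[0,0,0],[0,0,0],0],[[0,0,0],[0,0,0],0]]'
python3 -m handwheel '[[[0,0,0],[0,0,0],0],[[0,0,0],[0,0,0],0],[[0,0,0],[0,0,0],0]]'
```

```text
clock: 10.32
ee_pos: [0.4573, -0.2982, 0.031]
orientation: [0.192, 0.981, -0.0, 0.001]
contact_force: [-8.2, 6.4, 26.8]
gripper_width: 0.361
grip_force: 57.7
clock: 10.57
ee_pos: [0.4572, -0.2982, 0.031]
orientation: [0.192, 0.981, -0.0, 0.001]
contact_force: [-2.1, 1.2, 10.2]
gripper_width: 0.359
grip_force: 60.0
```

```bash
python3 -m handwheel '[[[0,0,-10],[0,0,0],0],[[0,0,-20],[0,0,0],0],[[0,0,-30],[0,0,0],0],[[0,0,-30],[0,0,0],0],[[0,0,-30],[0,0,0],0],[[0,0,-20],[0,0,0],0],[[0,0,0],[0,0,0],0],[[5,10,0],[0,0,0],0],[[9,20,0],[0,0,0],0],[[10,30,0],[0,0,0],0],[[12,30,0],[0,0,0],0],[[12,30,0],[0,0,0],0]]'
python3 -m handwheel '[[[12,32,0],[0,0,0],0],[[12,32,0],[0,0,0],0],[[12,32,0],[0,0,0],0],[[12,32,0],[0,0,0],0],[[12,32,0],[0,0,0],0],[[12,32,0],[0,0,0],0],[[12,32,0],[0,0,0],0],[[12,30,0],[0,0,0],0],[[10,20,0],[0,0,0],0],[[0,0,0],[0,0,0.08],0],[[0,0,0],[0,0,0.075],0],[[0,0,0],[0,0,0],0]]'
python3 - <<'E'
from h import *
from w import look
print(get_state()["gripper_width"],get_state()["grip_force"])
look("link",.17,"w5.png"); look("sensor",.06,"w5b.png")
print([(d["confidence"],d["uv"],ray("wrist",d["uv"],.068)) for d in tip_of("glass","wrist")[:2]])
goto([.466,.1585,.109])
E
```

```text
clock: 11.57
ee_pos: [0.4562, -0.1666, 0.1689]
orientation: [0.192, 0.981, 0.0, -0.001]
contact_force: [0.4, 1.0, -2.9]
gripper_width: 0.363
grip_force: 60.3
clock: 12.57
ee_pos: [0.461, 0.1258, 0.169]
orientation: [0.268, 0.963, -0.0, -0.001]
contact_force: [-0.4, 0.1, -2.0]
gripper_width: 0.358
grip_force: 60.4
0.358457191783384 60.35115838050842
sensor 0.79 [347.2, 152.2] 18858 [465.5 157.3] [ 88.6 148.3] 59.1
[(0.81, [329.7, 204.3], array([[0.4676081 , 0.15667149, 0.068     ]]))]
shift mm [13.8 30.9 60.6]
tool x,y,z
 [[-0.858  0.514 -0.001]
 [ 0.514  0.858 -0.   ]
 [ 0.    -0.    -1.   ]]
```

View pics/w5.png

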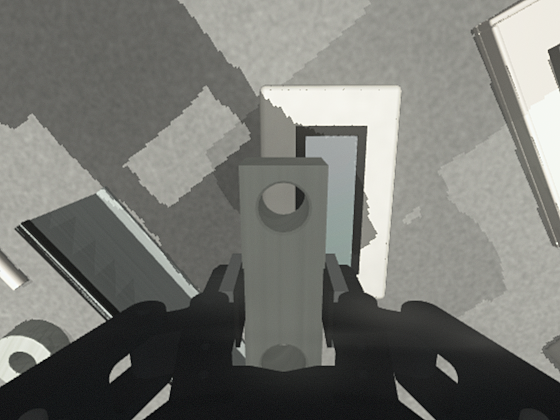

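The link is held flat with its far top edge from (239,166) to (328,166), and the scanner window is visible beneath it. I'll check how the link sits relative to the TCP.

```bash
python3 - <<'E'
from h import *
e,r=tool()
for z in(.160,.164,.168):
    P=ray("wrist",[[239,166],[328,166],[285,201]],z); print(z,np.round(r.inv().apply(P-e)*1000,1))
print(cv2.minAreaRect((ray("wrist",[[262,87],[401,87],[383,298]],.06)[:,:2]*1000).astype(np.float32)))
E
```

```text
0.16 [[ 49.4 -16.9   9.6]
 [ 49.4  16.    9.6]
 [ 36.1   0.1   9.6]]
0.164 [[ 49.9 -16.4   5.6]
 [ 49.9  15.4   5.6]
 [ 37.1   0.1   5.6]]
0.168 [[ 50.5 -15.9   1.6]
 [ 50.5  14.9   1.6]
 [ 38.    0.    1.6]]
((467.5268249511719, 193.57257080078125), (74.425048828125, 169.98291015625), 89.72386932373047)
```

Link is centred on the TCP with its underside about 31 mm below it. Now the centring move, then a slow descent.

```bash
python3 -m handwheel '[[[7,15,0],[0,0,0],0],[[6.5,15.5,0],[0,0,0],0],[[0,0,0],[0,0,0],0],[[0,0,15],[0,0,0],0],[[0,0,15],[0,0,0],0],[[0,0,12],[0,0,0],0],[[0,0,8],[0,0,0],0],[[0,0,5],[0,0,0],0],[[0,0,3],[0,0,0],0],[[0,0,0],[0,0,0],0],[[0,0,0],[0,0,0],0],[[0,0,0],[0,0,0],0]]'
python3 - <<'E'
from h import *
from w import look
look("sensor",.06,"w6.png"); save("scene","s2.png")
goto([.466,.158,.110])
a=cv2.imread("pics/w6.png"); b=cv2.imread("pics/s2.png")[190:290,300:420]
b=cv2.resize(b,None,fx=3,fy=3); a=cv2.resize(a,(400,300)); cv2.imwrite("pics/f.png",np.hstack([a,b]))
E
```

```text
clock: 13.82
ee_pos: [0.4668, 0.1583, 0.1123]
orientation: [0.267, 0.964, 0.0, 0.0]
contact_force: [0.5, -0.2, -2.2]
gripper_width: 0.364
grip_force: 60.5
sensor 0.98 [278.7, 159.4] 21763 [444.1 170.3] [89.1 99.1] 59.4
shift mm [ 0.4 -0.6  2.2]
tool x,y,z
 [[-0.857  0.515  0.001]
 [ 0.515  0.857  0.   ]
 [-0.001  0.    -1.   ]]
```

View pics/f.png

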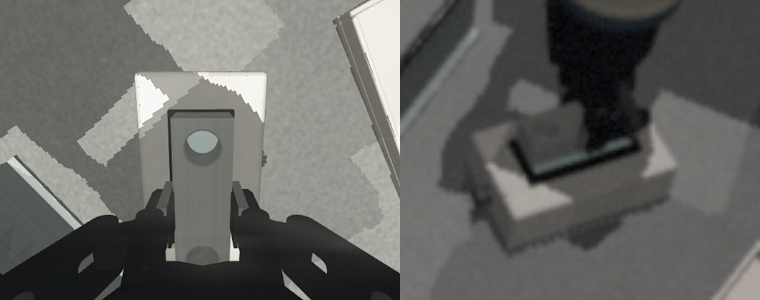

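The link lies over the window: it spans columns 172 to 235 and the scanner 136 to 267, so it is centred and parallel. The gap is about 13 mm, so I lower 2 mm, settle and hand in.

```bash
python3 -m handwheel '[[[0,0,2],[0,0,0],0],[[0,0,0],[0,0,0],0],[[0,0,0],[0,0,0],0],[[0,0,0],[0,0,0],0],[[0,0,0],[0,0,0],0],[[0,0,0],[0,0,0],0]]'
python3 -c "
from plant import *
print(sign_off())"
```

```text
clock: 14.47
ee_pos: [0.4665, 0.1583, 0.1098]
orientation: [0.267, 0.964, 0.0, 0.0]
contact_force: [0.1, -0.3, -2.2]
gripper_width: 0.358
grip_force: 60.5
the job is handed in; nothing more can be done
None
```

I handed the job in at 14.5 s: by my measurements the cap lies flat in the tray, and the link is held level, centred on the glass and about 11 mm above it; `sign_off()` returned no verdict.

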